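# Load a hinge pintle into the sliding jig, lock it and hold it against the sprung stop

## Robot

A 6-joint arm with a two-finger parallel gripper is mounted at the origin on the work surface. World frame = base frame: x ahead of the robot, y to its left, z up, the work surface at z = 0. Lengths are in m, angles in rad, forces in N, time in s.
With the tool pointing down it reaches from about 0.325 to 0.9 m from the base axis. Payload 3.5 kg.
Tool frame: the origin (TCP) lies at the very end of the fingers, on their centre line; the grasp point (between the pads) lies grip_point_offset behind it (grip_point_offset is the distance from the TCP to the grasp point, in m); z points along the fingers, y is the line along which they close (so a half turn about z gives the same grasp; the last joint's range is limited). The gripper opens to 85 mm and grips with 20 to 120 N. Pads are 22 mm wide; open, the fingers measure 114 mm over their backs; the gripper's body (76 mm by 85 mm) begins 54 mm behind the grasp point. The pads swing forward as they close: fully open they stand 13 mm farther back than shut.
Start: joints at [-0.103, 0.276, -0.026, 1.268, 0, 1.467], TCP at [0.625, -0, 0.21] pointing down, gripper open.
Joint ranges: [-3.12, 3.12], [-0.85, 1.88], [-1.08, 1.24], [-1.95, 2.15], [-1.57, 1.53], [-3.14, 3.14]. Speed limits (rad/s): [2.57, 2.57, 3.14, 3.14, 3.14, 3.14].

## Interface

Orientations are given as a rotation vector (axis times angle).
In Python, from station import sense, read_camera, camera_info, sign_off, grip_point_offset gives the robot as it stands.
- The arm moves only by the shell command python3 -m creep 'ROWS' [FORCE]. ROWS is JSON, a list of rows, each a list of 7 numbers: the shift along the tool's x, y, z in mm, then the turn, a rotation vector about the tool's x, y, z in degrees, then the closure in counts, from 0 (fully open) to 255 (shut). A call has 1 to 5 rows; each row is the pose to reach, as a shift and turn from the pose commanded when the call began, along the tool's axes at that moment; what a row does not reach only later rows make up. A row lasts 1/12 s, in which the tool goes at most 41.7 mm and 7.16 degrees, less where a joint would pass 70% of its speed; a pose out of reach is approached as far as the arm can. A call with a gripper value outside its range is refused whole. The fingers move at their own pace and stop on an object; FORCE is the grip in N (left out, the last holds). Time passes only in rows, so rows that repeat a pose let the fingers close. It gives the time, the measured TCP pose, the force, the opening and the grip force at its end, in the units of the state.
- sense(): the state, without advancing time (a new reading comes with each control period).
- read_camera(name): name is "scene" or "side" or "wrist"; returns (picture, depth): 384x512x3 uint8, red, green, blue; 384x512 float32, m along the optical axis (not along the pixel's ray), 0 where there is no reading.
- camera_info(name): a dict with "K" (3x3 intrinsics, pixels), "world_to_cam" (4x4, takes a point from world to camera coordinates); the wrist camera has in their place "tool_from_camera" (4x4, takes a point from camera to tool coordinates, whose origin is the TCP and whose axes are the flange's). Camera axes: x right, y up, looking along -z (the intrinsics and any distortion apply to the point x, -y, -z); pixel columns grow to the right and rows downward; lengths in m; the calibration is good to about 2 mm. A picture is of the moment at which its call begins: read the wrist's pose just before it. camera_info takes no time and is no camera call.
- sign_off(): hands the job in; it is judged then, once.
The state is a dict: "time": time; "joints": joint angles; "joint_vel": joint speeds; "effort": joint torques, N m; "ee_pos": TCP position; "tcp_rot": TCP orientation; "wrist_force": force on the tool from outside, world axes, zero at the start; "torque": the same for the moment, N m; "width": finger opening in m; "grip_force": force on a finger pad.
Only numpy, scipy, OpenCV 4.12 (cv2) and the standard library are available. Lean on these libraries where they do the work, as an engineer would, in place of code of your own. Each camera call takes 0.05 s, during which the arm holds its last target. There are 200 camera calls.

## Task

Put the galvanized hinge block, pin upward, into the pocket of the jig's sliding carriage and swing the red locking lever fully shut across it. Then push the carriage by its wooden board so that the block presses on the brass sprung plunger with a steady force of about 12 N (green showing on the rod behind the blue bracket but no red; never drive the plunger to the end of its travel), and finish while still holding that push, touching neither block nor plunger, so that I can fasten it. Leave the padlock, file and washer where they lie.

Things in the scene. Friction and masses are not known exactly. Their poses are not given: they have to be found in the camera images.
- pintle: Loose galvanized (light grey) hinge pintle: a solid block 84 mm long (its x), 34 mm wide (its y), 30 mm high, with a round upright pin 16 mm thick and 34 mm tall on the middle of its top. About 0.45 kg. Origin at the centre of the block, 15 mm above its underside; z points up along the pin. It starts standing on the cart top, pin up; either way round fits the pocket.
- jig: The fixed jig: dark steel base plate 300 x 130 x 12 mm, long along its x (from -165 to +135 mm), origin on the cart top. The carriage slides along its +x, towards the plunger; a blue bracket 64 mm wide, top 53 mm above the cart top, stands at x = 97 to 125 mm and guides the plunger rod. Along y = +-59 mm run low guide rails, 22 mm high.
- carriage: The sliding carriage on the jig (aluminium plate 104 mm wide, top 22 mm above the cart top; grey pocket walls; wooden push board). Its origin is the same point as pocket. It slides freely up to 80 mm along the jig's +x with about 1.5 N of friction and starts 0 to 12 mm from its rear end.
- pocket (a point): Centre of the pocket's floor, 22 mm above the cart top, on the sliding carriage; x along the slide, towards the plunger, y across, z up. The pocket is 92 mm long (x) and 41 mm wide (y); its side walls and front lip are 12 mm high, 8 and 6 mm thick, its rear wall 24 mm high, 8 mm thick. The block's top then stands 52 mm above the cart top. The block sticks out above the front lip, and there the plunger meets it.
- push_board (a point): Middle of the rear face (facing the jig's -x) of the carriage's upright wooden push board, 57 mm above the cart top; the board is 70 mm wide (y), 12 mm thick (x), its top 85 mm above the cart top, its foot on the carriage 22 mm above it. 95 mm behind the pocket's centre. Behind it is only the base plate, 12 mm high; a fixed grinder 210 mm tall stands beyond y = 0.42 m.
- lever_pivot (a point): Upright pivot axis of the red locking lever, on the carriage 30 mm in front (+x) of the pocket's centre and 42 mm to its +y side; 59.5 mm above the cart top, the mid-thickness of the lever.
- lever_knob (a point): Middle of the upright black knob on the lever's free end, 92 mm from the pivot; knob 14 mm thick, its top 87.5 mm above the cart top; the lever arm is 14 mm wide and 8 mm thick, from 55.5 to 63.5 mm above the cart top.
- lever (a joint): Angle of the locking lever, rad. 0: open, pointing along the jig's +x beside the pocket. It grows clockwise seen from above, turning level just above the seated block, to 1.57: fully shut against its stop, lying straight across the block (pointing to the jig's -y). Starts 0 to 0.3. It stays where it is left; about 1.5 N at the knob moves it.
- plunger: The sprung stop: a brass nose 28 mm wide, 14 mm high, 20 mm long on a steel rod. Origin at the centre of the nose's face that looks to -x, 41 mm above the cart top; 24 mm in front of the jig's origin when it is not pressed. It gives along the jig's +x by at most 28 mm: 3 N to start, then 0.6 N per mm, so 12 N at 15 mm. Behind the blue bracket green comes out on the rod from 8.3 mm (8 N), red from 21.7 mm (16 N).
- padlock: Chrome padlock lying flat, 50 mm wide, 76 mm long with shackle, 22 mm high; origin under the middle of its case. Not to be moved.
- file: Steel file with a wooden handle, 260 mm long along its x, 22 mm high; origin underneath it. Not to be moved.
- washer: Bronze washer, 48 mm across, 5 mm thick; origin under its centre. Not to be moved.
Mind the look-alikes: they are no part of the job. There is more than one size of the pintle; the one meant has the size given above.

How it is judged:
By the outcome, as a careful person would: the job done as asked, in the order asked, and still so for the second after the job is handed in, while the arm keeps its last pose, push and grip.
It also fails if it takes over 72 s, if anything falls off the work surface, if the arm or the gripper's body presses on something with over 40 N, if the wrist force passes 120 N, or if a joint passes its speed limit or range.

## Working session

There is one attempt and no reset: what is moved stays moved. The work goes in short steps, Python scripts to look and compute and a shell command to move; the robot and the scene stay as the last step left them, time stands still between calls to the robot, and variables do not carry over. Pictures are saved under pics/ and viewed, at most 10 in all, crops included, and the job is handed in when it is done.

```bash
ls; mkdir -p pics; cat > h.py <<'E'
import numpy as np,cv2
from scipy.spatial.transform import Rotation as R
from station import *
def cam(n):
    s=sense(); p,d=read_camera(n); c=camera_info(n); K=np.array(c["K"])
    if n=="wrist":
        T=np.eye(4);T[:3,:3]=R.from_rotvec(s["tcp_rot"]).as_matrix();T[:3,3]=s["ee_pos"]
        M=T@np.array(c["tool_from_camera"])
    else: M=np.linalg.inv(np.array(c["world_to_cam"]))
    return p,d,K,M,c
def ray(K,M,u,v,z):
    "world point on plane z"
    d=M[:3,:3]@np.array([(u-K[0,2])/K[0,0],-(v-K[1,2])/K[1,1],-1]);o=M[:3,3]
    return o+d*(z-o[2])/d[2]
def pts(K,M,d):
    v,u=np.mgrid[:d.shape[0],:d.shape[1]]
    P=np.stack([(u-K[0,2])/K[0,0]*d,-(v-K[1,2])/K[1,1]*d,-d],-1)
    return P@M[:3,:3].T+M[:3,3]
def save(n,p): cv2.imwrite("pics/"+n+".png",p[...,::-1])
E
python3 - <<'E'
from h import *
a=cam("scene");b=cam("side")
for n,x in(("scene",a),("side",b)):
    save(n,x[0]); print(n,x[2],x[3],{k:v for k,v in x[4].items() if k not in("K","world_to_cam")})
print(camera_info("wrist"),sense(),grip_point_offset)
np.savez("a.npz",p=a[0],d=a[1],K=a[2],M=a[3]);np.savez("b.npz",p=b[0],d=b[1],K=b[2],M=b[3])
E
```

```text
pics
scene [[416.12491311   0.         254.37764151]
 [  0.         416.12491311 196.34683648]
 [  0.           0.           1.        ]] [[ 0.5168255  -0.6253384   0.58467366  1.1959857 ]
 [ 0.85606243  0.38306415 -0.34701439 -0.40522401]
 [-0.0069661   0.67986304  0.73330603  0.80445033]
 [ 0.          0.          0.          1.        ]] {}
side [[395.59964438   0.         261.56410775]
 [  0.         395.59964438 194.8036524 ]
 [  0.           0.           1.        ]] [[-0.99863555  0.01870909 -0.04875466  0.56980589]
 [-0.04861805 -0.67387369  0.73724523  0.82474671]
 [-0.01906129  0.73860965  0.67386382  0.86541886]
 [ 0.          0.          0.          1.        ]] {}
{'K': array([[292.39766303,   0.        , 252.06327117],
       [  0.        , 292.39766303, 194.06166366],
       [  0.        ,   0.        ,   1.        ]]), 'tool_from_camera': array([[ 1.20953537e-03,  9.59675515e-01,  2.81107530e-01,
         7.00547173e-02],
       [ 9.99999268e-01, -1.15591841e-03, -3.56546440e-04,
        -1.76585940e-03],
       [-1.72315190e-05,  2.81107756e-01, -9.59676211e-01,
        -1.65385143e-01],
       [ 0.00000000e+00,  0.00000000e+00,  0.00000000e+00,
         1.00000000e+00]])} {'time': 0.1, 'joints': array([-1.03395626e-01,  2.77081363e-01, -2.77256422e-02,  1.26799185e+00,
        2.22768985e-05,  1.46742966e+00]), 'joint_vel': array([ 0.0003131 , -0.0011131 ,  0.00136507,  0.0014553 , -0.00148317,
        0.00140756]), 'effort': array([ 8.02060767e-04, -4.46709216e+01,  2.96128178e+01,  8.47860065e-03,
       -4.56193129e-05,  5.66283830e-06]), 'ee_pos': array([6.24266149e-01, 7.59237161e-05, 2.08964908e-01]), 'tcp_rot': array([-2.22036403e+00, -2.22029969e+00,  1.95470056e-03]), 'wrist_force': array([ 0.14034659, -0.26854785,  0.41559121]), 'torque': array([ 0.03396863, -0.02233931, -0.02854377]), 'grip_force': 0.0, 'width': 0.08545594835331699} 0.0187
```

View pics/scene.png

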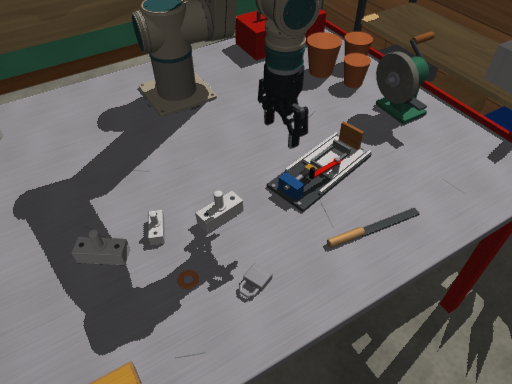

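View pics/side.png

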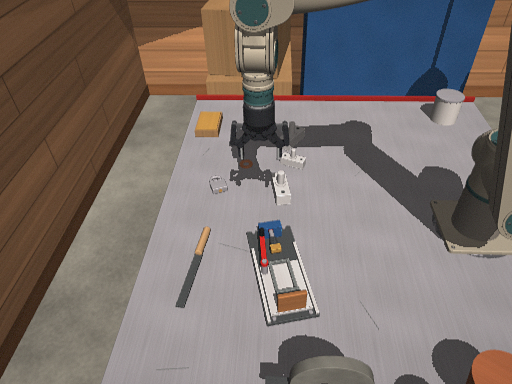

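The scene view shows three blocks at (219,210), (155,227) and (100,250). The jig has its blue bracket at (290,185) and its wooden board at (351,135). Next I'll measure sizes from depth.

```bash
python3 - <<'E'
from h import *
A=np.load("a.npz");P=pts(A["K"],A["M"],A["d"]);p=A["p"]
def info(n,m,P):
    q=P[m]; 
    r=cv2.minAreaRect((q[:,:2]*1000).astype(np.float32))
    print(n,m.sum(),"med",np.round(np.median(q,0),4),"rect",np.round(r[0],1),np.round(r[1],1),round(r[2],1),"z",np.round(np.percentile(q[:,2],[2,50,98]),3))
for nm,f in(("scene","a.npz"),("side","b.npz")):
    A=np.load(f);P=pts(A["K"],A["M"],A["d"]);p=A["p"];ok=A["d"]>0
    m=ok&(P[...,2]>.012)&(P[...,2]<.1)&(P[...,0]>.3)&(P[...,0]<1.1)&(abs(P[...,1])<.6)
    n,l,s,c=cv2.connectedComponentsWithStats(m.astype(np.uint8))
    for i in range(1,n):
        if s[i,4]>80:
            print(nm,c[i].round()); info(" all",l==i,P); 
            for lo,hi in((.026,.036),(.036,.08)):
                k=(l==i)&(P[...,2]>lo)&(P[...,2]<hi)
                if k.sum()>5: info(f"  z{lo}",k,P)
    h=cv2.cvtColor(p,cv2.COLOR_RGB2HSV);H,S,V=h[...,0],h[...,1],h[...,2]
    J=ok&(P[...,2]>.005)&(P[...,2]<.1)&(P[...,0]>.4)&(P[...,0]<.85)&(abs(P[...,1])<.35)
    for cn,k in(("blue",(H>100)&(H<125)&(S>120)),("red",((H<4)|(H>176))&(S>180)),("wood",(H>5)&(H<18)&(S>110)),("brass",(H>17)&(H<28)&(S>120))):
        k=k&J
        if k.sum()>5: info(nm+cn,k,P)
E
```

```text
scene [361.  72.]
 all 215 med [0.3067 0.5414 0.0669] rect [308.3 546.9] [16.6 60.4] 0.0 z [0.016 0.067 0.092]
  z0.026 18 med [0.3051 0.5437 0.0325] rect [304.  548.5] [ 8.  36.1] 3.9 z [0.028 0.033 0.036]
  z0.036 113 med [0.3073 0.5395 0.062 ] rect [307.7 546.4] [58.8 13.6] 86.9 z [0.038 0.062 0.079]
scene [397. 104.]
 all 806 med [0.4937 0.5331 0.023 ] rect [500.3 550.9] [ 98.8 186.7] 89.0 z [0.013 0.023 0.099]
  z0.026 54 med [0.4895 0.5485 0.03  ] rect [484.8 557.1] [65.6 29.7] 39.4 z [0.026 0.03  0.035]
  z0.036 125 med [0.4879 0.5078 0.0703] rect [484.  516.8] [98.4 62.8] 41.4 z [0.037 0.07  0.079]
scene [323. 165.]
 all 3570 med [0.581  0.1867 0.0237] rect [570.3 178.4] [130.5 299.1] 14.1 z [0.012 0.024 0.084]
  z0.026 382 med [0.5589 0.2161 0.0319] rect [570.6 174.1] [120.3 276.6] 13.1 z [0.026 0.032 0.036]
  z0.036 1071 med [0.5888 0.145  0.0524] rect [580.2 175.8] [ 86.7 278.4] 14.5 z [0.037 0.052 0.077]
scene [219. 209.]
 all 1062 med [ 0.5802 -0.1409  0.0405] rect [ 570.8 -135. ] [ 49.3 114.7] 9.4 z [0.013 0.041 0.087]
  z0.026 123 med [ 0.5918 -0.1522  0.0308] rect [ 5
[... 3187 characters left out ...]
0.026 377 med [0.5704 0.2062 0.0331] rect [575.9 182.5] [ 90.8 269.8] 17.9 z [0.026 0.033 0.036]
  z0.036 1044 med [0.5808 0.1779 0.0523] rect [580.4 178.7] [ 83.6 278. ] 14.5 z [0.037 0.052 0.078]
side [202. 239.]
 all 199 med [0.7895 0.0921 0.02  ] rect [790.4  86.6] [99.3 22.1] 83.8 z [0.013 0.02  0.024]
sideblue 260 med [0.5933 0.0657 0.0513] rect [599.7  71.9] [67.8 52.5] 13.6 z [0.014 0.051 0.057]
sidered 137 med [0.615  0.16   0.0634] rect [614.6 159.8] [16.2 99. ] 7.6 z [0.059 0.063 0.066]
sidewood 781 med [0.5583 0.3038 0.0474] rect [708.7  32.7] [239.5 630.4] 16.1 z [0.006 0.047 0.086]
sidebrass 55 med [0.5827 0.138  0.047 ] rect [582.6 134.6] [26.4 22.4] 16.3 z [0.036 0.047 0.05 ]
```

```bash
cat >> h.py <<'E'
JO=np.array([.5741,.1654]); JA=np.deg2rad(-76.1)
def tojig(q):
    c,s=np.cos(JA),np.sin(JA); d=(q[...,:2]-JO)*1000
    return np.stack([d[...,0]*c+d[...,1]*s,-d[...,0]*s+d[...,1]*c,q[...,2]*1000],-1)
def toworld(x,y):
    c,s=np.cos(JA),np.sin(JA); return (JO+np.array([x*c-y*s,x*s+y*c])/1000).round(4)
E
python3 - <<'E'
from h import *
for f in("a.npz","b.npz"):
    A=np.load(f);P=pts(A["K"],A["M"],A["d"]);q=tojig(P);p=A["p"]
    h=cv2.cvtColor(p,cv2.COLOR_RGB2HSV);H,S,V=h[...,0].astype(int),h[...,1],h[...,2]
    J=(A["d"]>0)&(abs(q[...,1])<75)&(q[...,0]>-190)&(q[...,0]<150)&(q[...,2]<95)
    pr=lambda n,m:print(f,n,m.sum(),np.percentile(q[m],[3,50,97],axis=0).round(1).tolist()) if m.sum()>3 else None
    pr("board",J&(q[...,2]>60)&(q[...,0]<-80)&(H>3)&(H<20)&(S>80))
    pr("boardtop",J&(q[...,2]>82)&(q[...,0]<-80))
    pr("blue",J&(H>100)&(H<125)&(S>120)&(q[...,2]>45))
    m=J&((H<5)|(H>175))&(S>150)&(q[...,2]>58)&(q[...,2]<68);pr("red",m)
    v=cv2.fitLine(q[m][:,:2].astype(np.float32),cv2.DIST_HUBER,0,.1,.1).ravel();print(v)
    pr("knob",J&(q[...,2]>72)&(q[...,0]>-60))
    pr("brass",J&(H>15)&(H<28)&(S>120)&(q[...,2]>44)&(q[...,0]>0))
    pr("rearwall",J&(q[...,2]>43)&(q[...,2]<49)&(q[...,0]>-130)&(q[...,0]<-10)&(abs(q[...,1])<24)&(S<80))
    pr("plate12",J&(q[...,2]>9)&(q[...,2]<15))
E
```

```text
a.npz board 225 [[-146.3, -32.1, 61.3], [-137.9, 1.9, 76.9], [-134.5, 33.5, 86.7]]
a.npz boardtop 76 [[-146.7, -31.0, 82.5], [-140.2, -1.7, 84.8], [-135.2, 32.9, 87.7]]
a.npz blue 244 [[96.4, -30.7, 46.1], [112.5, 1.0, 52.8], [124.3, 30.4, 55.5]]
a.npz red 141 [[-22.7, 28.2, 58.8], [20.3, 36.8, 63.1], [64.3, 47.5, 66.3]]
[ 0.99418706 -0.10766682 19.235897   37.80718   ]
a.npz knob 40 [[62.0, 24.2, 74.1], [71.4, 32.0, 85.0], [75.5, 37.4, 89.3]]
a.npz brass 39 [[23.0, -15.5, 46.4], [33.5, -6.0, 48.0], [66.0, 26.7, 87.9]]
a.npz rearwall 43 [[-107.6, -22.1, 43.2], [-102.5, 1.3, 45.8], [-97.9, 22.8, 48.2]]
a.npz plate12 1090 [[-104.8, -61.7, 9.7], [60.7, 27.5, 12.3], [133.1, 63.4, 14.7]]
b.npz board 290 [[-149.3, -30.7, 61.2], [-147.1, 1.3, 80.0], [-138.2, 34.1, 86.3]]
b.npz boardtop 130 [[-148.3, -31.0, 82.3], [-143.3, 0.3, 84.5], [-137.0, 32.8, 86.9]]
b.npz blue 161 [[94.3, -29.6, 46.2], [105.9, -1.9, 53.1], [120.6, 29.9, 57.2]]
b.npz red 141 [[-31.6, 28.6, 60.6], [17.1, 37.5, 63.4], [62.3, 48.8, 65.9]]
[ 0.9919465  -0.12665728 18.484701   37.54075   ]
b.npz knob 33 [[60.7, 27.1, 72.6], [65.1, 32.4, 85.0], [73.6, 37.4, 90.4]]
b.npz brass 65 [[22.7, -11.6, 44.8], [32.6, 2.0, 48.0], [41.6, 13.7, 50.3]]
b.npz rearwall 62 [[-108.1, -21.7, 43.5], [-103.8, 0.1, 45.6], [-98.9, 22.6, 47.9]]
b.npz plate12 1341 [[-164.8, -58.3, 9.5], [32.0, 2.6, 12.3], [122.3, 64.3, 14.7]]
```

```bash
python3 -m creep '[[-180,-93,0,0,0,-36,60],[-180,-93,0,0,0,-36,60],[-180,-93,0,0,0,-36,60],[-180,-93,0,0,0,-36,60],[-180,-93,0,0,0,-36,60]]' ; python3 - <<'E'
from h import *
print(sense()["ee_pos"],sense()["tcp_rot"],sense()["joints"].round(2))
E
```

```text
time: 0.52
ee_pos: [0.5335, -0.1757, 0.2095]
tcp_rot: [-1.472, -2.775, 0.0]
wrist_force: [0.7, 0.4, -0.1]
width: 0.0649
grip_force: 0.0
[ 0.53351127 -0.17574145  0.20948787] [-1.47153297e+00 -2.77462590e+00  2.22037917e-04] [-0.43  0.17 -0.17  1.24 -0.    0.54]
```

```bash
python3 -m creep '[[-88,-67,0,0,0,-33,60],[-88,-67,0,0,0,-33,60],[-88,-67,0,0,0,-33,60],[-88,-67,0,0,0,-33,60],[-88,-67,0,0,0,-33,60]]' >/dev/null; python3 -m creep '[[0,0,60,0,0,0,60],[0,0,60,0,0,0,60],[0,0,60,0,0,0,60]]' ; cat > blk.py <<'E'
from h import *
p,d,K,M,c=cam("wrist");P=pts(K,M,d);s=sense()
save("w%d"%int(s["time"]*100),p)
m=(d>0)&(abs(P[...,2]-.030)<.004)&(np.hypot(P[...,0]-.531,P[...,1]+.287)<.06)
n,l,st,_=cv2.connectedComponentsWithStats(m.astype(np.uint8));l=l==1+st[1:,4].argmax()
print(st[1:,4].max()); q=P[l]
r=cv2.minAreaRect((q[:,:2]*1000).astype(np.float32));print("rect",r)
k=(d>0)&(P[...,2]>.045)&(P[...,2]<.066)&(np.hypot(P[...,0]-.531,P[...,1]+.287)<.03)
print("pin",P[k].min(0),P[k].max(0),np.median(P[k&(P[...,2]>.06)],0))
Rm=R.from_rotvec(s["tcp_rot"]).as_matrix();print("tcp",s["ee_pos"],"toolx ang",np.degrees(np.arctan2(Rm[1,0],Rm[0,0])))
w=np.array([*np.array(r[0])/1000,.03])-s["ee_pos"];print("tool delta mm",Rm.T@w*1000)
E
python3 blk.py; ls pics
```

```text
time: 1.18
ee_pos: [0.5242, -0.2826, 0.1443]
tcp_rot: [-0.631, -3.067, -0.007]
wrist_force: [-0.3, 0.5, -0.7]
width: 0.0656
grip_force: 0.0
2326
rect ((527.4463500976562, -288.2242431640625), (33.9586181640625, 84.01991271972656), 68.35511779785156)
pin [ 0.51943473 -0.2956402   0.04553524] [ 0.53449952 -0.2803313   0.06599488] [ 0.5263433  -0.2875832   0.06516299]
tcp [ 0.52561974 -0.28347679  0.14691582] toolx ang 156.74581239150638
tool delta mm [ -4.36813445  -3.80110314 116.88308059]
scene.png
side.png
w123.png
```

```bash
python3 -m creep '[[-4,-4,40,0,0,0,60],[-4,-4,70,0,0,0,60],[-4,-4,70,0,0,0,60],[-4,-4,70,0,0,0,60],[-4,-4,70,0,0,0,60]]'; python3 blk.py
```

```text
time: 1.65
ee_pos: [0.5317, -0.2911, 0.0824]
tcp_rot: [0.632, 3.074, -0.002]
wrist_force: [0.4, -0.2, -0.2]
width: 0.0653
grip_force: 0.0
3731
rect ((527.1561279296875, -288.4068908691406), (33.66461944580078, 83.87442016601562), 68.20226287841797)
pin [ 0.51928971 -0.29561769  0.04546013] [ 0.53469929 -0.28033878  0.06598782] [ 0.52596973 -0.28772611  0.06514756]
tcp [ 0.53220564 -0.2915531   0.08303012] toolx ang 156.76964653953846
tool delta mm [ 6.12739145  0.95031584 53.00133855]
```

```bash
python3 -m creep '[[6,1,20,0,0,-1.4,60],[6,1,45,0,0,-1.4,60],[6,1,60,0,0,-1.4,60],[6,1,68,0,0,-1.4,60],[6,1,68,0,0,-1.4,60]]';python3 -m creep '[[0,0,0,0,0,0,60],[0,0,0,0,0,0,60]]'; python3 blk.py
```

```text
time: 2.12
ee_pos: [0.5252, -0.287, 0.0122]
tcp_rot: [-0.595, -3.085, -0.0]
wrist_force: [-0.3, 0.1, 0.5]
width: 0.0651
grip_force: 0.0
time: 2.28
ee_pos: [0.5268, -0.2881, 0.0141]
tcp_rot: [0.594, 3.081, -0.002]
wrist_force: [0.0, 0.5, -0.4]
width: 0.0653
grip_force: 0.0
6426
rect ((527.1890869140625, -288.2718811035156), (34.09196090698242, 84.399169921875), 68.33598327636719)
pin [ 0.51853708 -0.29616373  0.04501823] [ 0.54790066 -0.25704588  0.06599633] [ 0.52614447 -0.28668493  0.0650251 ]
tcp [ 0.52671005 -0.28812035  0.01403044] toolx ang 158.16118591984178
tool delta mm [ -0.55816595   0.02417129 -15.96769289]
```

Well centred; close and lift.

```bash
python3 -m creep '[[0,0,0,0,0,0,200],[0,0,0,0,0,0,200],[0,0,0,0,0,0,200],[0,0,0,0,0,0,200],[0,0,0,0,0,0,200]]' 60; python3 -m creep '[[0,0,0,0,0,0,200],[0,0,-15,0,0,0,200],[0,0,-50,0,0,0,200],[0,0,-85,0,0,0,200],[0,0,-100,0,0,0,200]]'
python3 - <<'E'
from h import *
print(toworld(-53,0)) 
E
```

```text
time: 2.75
ee_pos: [0.5251, -0.287, 0.0121]
tcp_rot: [0.595, 3.085, -0.0]
wrist_force: [-0.1, 0.1, -0.4]
width: 0.0186
grip_force: 0.0
time: 3.17
ee_pos: [0.5273, -0.2885, 0.1165]
tcp_rot: [0.594, 3.079, -0.004]
wrist_force: [0.1, -1.2, 0.6]
width: 0.0187
grip_force: 0.0
[0.5614 0.2168]
```

```bash
python3 blk.py; mv pics/w3*.png pics/look1.png; ls pics
```

```text
2857
rect ((527.2706298828125, -288.169677734375), (34.014373779296875, 83.80680847167969), 68.37127685546875)
pin [ 0.51924953 -0.29565115  0.04547284] [ 0.53454028 -0.28036049  0.06599615] [ 0.5262621  -0.28817329  0.06516649]
tcp [ 0.52871891 -0.28949507  0.11868714] toolx ang 158.16559898369638
tool delta mm [ 2.72231505  0.89816908 88.662531  ]
look1.png
scene.png
side.png
w123.png
w170.png
w233.png
```

View pics/look1.png

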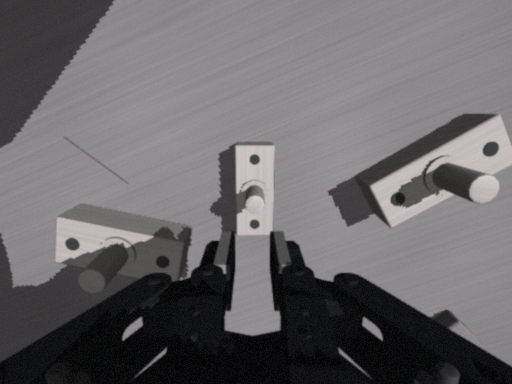

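```bash
python3 - <<'E'
from h import *
s=sense();print(s["width"],s["grip_force"])
p,d,K,M,c=cam("wrist");T=np.array(c["tool_from_camera"]);P=pts(K,T,d)*1000
m=(d>0)&(abs(P[...,0])<25)&(abs(P[...,1])<60)&(P[...,2]<40)
for a,b in((-60,-40),(-40,-25),(-25,-12),(-12,0),(0,20)):
    k=m&(P[...,2]>a)&(P[...,2]<b)
    if k.sum():
        for sg in(1,-1):
            j=k&(P[...,1]*sg>0)
            if j.sum(): print(a,b,sg,j.sum(),P[j].min(0).round(1),P[j].max(0).round(1))
E
```

```text
0.01845086808554533 0.0
-60 -40 1 758 [ -9.9   7.5 -60. ] [ 12.9  21.2 -40.1]
-60 -40 -1 771 [-10.8 -24.5 -60. ] [ 12.8 -10.7 -40.1]
-40 -25 1 341 [-10.    7.5 -40. ] [ 12.7  21.1 -25. ]
-40 -25 -1 344 [ -9.9 -24.3 -39.9] [ 12.6 -10.7 -25.1]
-25 -12 1 13 [  1.    7.6 -24.9] [  9.6   7.7 -22.9]
-25 -12 -1 10 [  3.6 -10.8 -24.6] [  9.5 -10.7 -23. ]
```

View pics/w233.png

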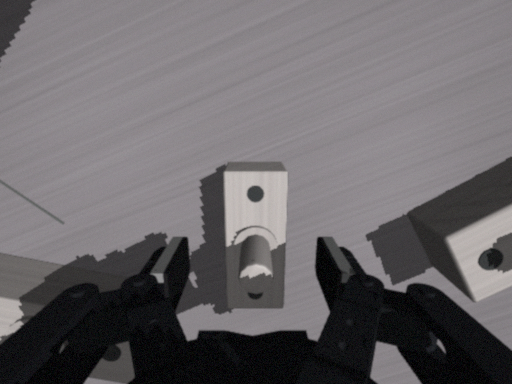

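The fingers closed above the block, which hasn't moved. Depth puts the fingertips about 24 mm short of the reported TCP. I'll reopen and measure the tips at that opening.

```bash
cat > tips.py <<'E'
from h import *
s=sense();p,d,K,M,c=cam("wrist");T=np.array(c["tool_from_camera"]);P=pts(K,T,d)*1000
print(s["width"],s["ee_pos"],s["wrist_force"].round(1),s["grip_force"])
for sg in(1,-1):
    k=(d>0)&(abs(P[...,0])<14)&(P[...,1]*sg>0)&(abs(P[...,1])<62)&(P[...,2]<40)&(P[...,2]>-60)
    # finger pixels: z histogram
    print(sg,np.histogram(P[k][:,2],bins=np.arange(-60,41,5))[0], P[k&(P[...,2]<-30)][:,1].min().round(1),P[k&(P[...,2]<-30)][:,1].max().round(1))
E
python3 -m creep '[[3,1,0,0,0,0,80],[3,1,30,0,0,0,80],[3,1,60,0,0,0,80],[3,1,60,0,0,0,80],[3,1,60,0,0,0,80]]'; python3 -m creep '[[0,0,0,0,0,0,80],[0,0,0,0,0,0,80],[0,0,0,0,0,0,80]]';python3 tips.py
```

```text
time: 3.68
ee_pos: [0.5191, -0.2825, 0.0485]
tcp_rot: [-0.594, -3.077, -0.006]
wrist_force: [0.4, -0.4, 0.6]
width: 0.0587
grip_force: 0.0
time: 3.93
ee_pos: [0.5239, -0.2858, 0.0537]
tcp_rot: [0.595, 3.082, -0.002]
wrist_force: [0.4, -0.3, 0.5]
width: 0.0585
grip_force: 0.0
0.05853560099360372 [ 0.52390548 -0.28584376  0.05367626] [ 0.4 -0.3  0.5] 0.0
1 [294 275 248 228 196 128  28   0   0 196  44  32  34  30  29 146 551   0
   0   0] 27.3 41.7
-1 [296 280 241 230 198 128  26   0   0 309  53  46  46  39  32 176 569   0
   0   0] -44.5 -30.5
```

```bash
python3 -m creep '[[-4,0.5,20,0,0,0,80],[-4,0.5,45,0,0,0,80],[-4,0.5,55,0,0,0,80],[-4,0.5,64,0,0,0,80],[-4,0.5,64,0,0,0,80]]';python3 -m creep '[[0,0,0,0,0,0,80],[0,0,0,0,0,0,80],[0,0,0,0,0,0,80]]';python3 tips.py
```

```text
time: 4.4
ee_pos: [0.5253, -0.2851, -0.0134]
tcp_rot: [-0.595, -3.082, -0.002]
wrist_force: [-0.2, -0.3, -0.6]
width: 0.0587
grip_force: 0.0
time: 4.65
ee_pos: [0.5276, -0.2867, -0.0107]
tcp_rot: [0.595, 3.083, -0.001]
wrist_force: [0.9, -1.0, 0.1]
width: 0.0586
grip_force: 0.0
0.058605139789202884 [ 0.5275994  -0.28670666 -0.01067434] [ 0.9 -1.   0.1] 0.0
1 [ 383  350  427 1326  189  135   27    0    0 2543    0    0    0    0
    0    0    0    0    0    0] 0.0 41.4
-1 [ 430  403  470 1425  200  127   25    0    0 2292    0    0    0    0
    0    0    0    0    0    0] -44.8 -0.0
```

```bash
python3 -m creep '[[0,0,0,0,0,0,190],[0,0,0,0,0,0,190],[0,0,0,0,0,0,190],[0,0,0,0,0,0,190],[0,0,0,0,0,0,190]]' 60; python3 -m creep '[[0,0,0,0,0,0,190],[0,0,0,0,0,0,190],[0,0,-5,0,0,0,190],[0,0,-10,0,0,0,190],[0,0,-10,0,0,0,190]]'; python3 tips.py
```

```text
time: 5.12
ee_pos: [0.5271, -0.2867, -0.0111]
tcp_rot: [0.595, 3.084, -0.002]
wrist_force: [-0.9, -0.8, 6.5]
width: 0.0331
grip_force: 61.9
time: 5.53
ee_pos: [0.526, -0.2854, -0.0022]
tcp_rot: [-0.595, -3.084, -0.001]
wrist_force: [0.4, 0.6, -6.3]
width: 0.0328
grip_force: 60.7
0.0327992393001035 [ 0.52602255 -0.28541805 -0.00219673] [ 0.4  0.6 -6.3] 60.69671988487244
1 [ 272  288  470 1172  107   75   13    0    0    0   46 2478    0    0
    0    0    0    0    0    0] 0.0 28.5
-1 [ 322  354  540 1219  110   74   12    0    0    0   64 2231    0    0
    0    0    0    0    0    0] -31.7 -0.0
```

```bash
python3 -m creep '[[0,0,-30,0,0,0,190],[0,0,-65,0,0,0,190],[0,0,-100,0,0,0,190],[0,0,-135,0,0,0,190],[0,0,-150,0,0,0,190]]'; python3 -m creep '[[8,25,0,0,0,0,190],[18,56,0,0,0,0,190],[29,92,0,0,0,0,190],[40,128,0,0,0,0,190],[51,160,0,0,0,0,190]]'; python3 -m creep '[[10,32,0,0,0,0,190],[20,64,0,0,0,0,190],[31,96,0,0,0,0,190],[41,128,0,0,0,0,190],[51,160,0,0,0,0,190]]';python3 -m creep '[[11,35,0,0,0,0,190],[22,70,0,0,0,0,190],[34,105,0,0,0,0,190],[44,138,0,0,0,0,190],[51,160,0,0,0,0,190]]'; python3 -m creep '[[0,0,0,0,0,5,190],[0,0,0,0,0,10,190],[0,0,0,0,0,16,190],[0,0,0,0,0,22,190],[0,0,0,0,0,27,190]]'; python3 -m creep '[[0,0,0,0,0,7,190],[0,0,0,0,0,13,190],[0,0,0,0,0,20,190],[0,0,0,0,0,27,190],[0,0,0,0,0,27,190]]'; python3 -m creep '[[0,0,0,0,0,0,190],[0,0,0,0,0,0,190]]'; cat > jig.py <<'E'
from h import *
p,d,K,M,c=cam("wrist");P=pts(K,M,d);s=sense();save("w%d"%int(s["time"]*100),p)
q=tojig(P);J=(d>0)&(abs(q[...,1])<75)&(q[...,0]>-190)&(q[...,0]<150)&(q[...,2]<95)
h=cv2.cvtColor(p,cv2.COLOR_RGB2HSV);H,S,V=h[...,0].astype(int),h[...,1],h[...,2]
Rm=R.from_rotvec(s["tcp_rot"]).as_matrix()
print("tcp",s["ee_pos"],"jig",tojig(s["ee_pos"]).round(1),"toolx in jig deg",np.degrees(np.arctan2(Rm[1,0],Rm[0,0])-JA),s["wrist_force"].round(1),s["width"],s["grip_force"],"w",int(s["time"]*100))
def pr(n,m):
    if m.sum()>8: print(n,m.sum(),np.percentile(q[m],[3,50,97],axis=0).round(1).tolist())
pr("boardtop",J&(q[...,2]>81)&(q[...,0]<-80)&(S>80))
pr("blue",J&(H>100)&(H<125)&(S>120)&(q[...,2]>48))
m=J&((H<5)|(H>175))&(S>150)&(q[...,2]>55)&(q[...,2]<70);pr("red",m)
if m.sum()>20: v=cv2.fitLine(q[m][:,:2].astype(np.float32),cv2.DIST_HUBER,0,.1,.1).ravel();print("lever",v)
pr("rearwall",J&(q[...,2]>42)&(q[...,2]<50)&(q[...,0]>-130)&(q[...,0]<-10)&(abs(q[...,1])<30)&(S<80))
pr("railtops",J&(abs(q[...,2]-34)<2.5)&(S<80)&(abs(q[...,1])<35)&(q[...,0]<0)&(q[...,0]>-110))
pr("brass",J&(H>15)&(H<28)&(S>120)&(q[...,2]>44)&(q[...,0]>0)&(q[...,2]<52))
# held block in tool coords
Q=pts(K,np.array(c["tool_from_camera"]),d)*1000
b=(d>0)&(abs(Q[...,0])<60)&(abs(Q[...,1])<25)&(Q[...,2]<-32)&(Q[...,2]>-48)&(S<60)
k=b&(abs(Q[...,1])<14)
if k.sum()>20: print("block top tool",k.sum(),np.percentile(Q[k],[2,50,98],axis=0).round(1).tolist())
E
python3 jig.py
```

```text
time: 6.0
ee_pos: [0.5286, -0.2872, 0.1527]
tcp_rot: [0.594, 3.079, -0.004]
wrist_force: [0.7, -1.3, -5.3]
width: 0.0323
grip_force: 62.4
time: 6.42
ee_pos: [0.5377, -0.1162, 0.147]
tcp_rot: [-0.595, -3.083, -0.002]
wrist_force: [0.6, 0.1, -5.1]
width: 0.0332
grip_force: 62.2
time: 6.83
ee_pos: [0.5497, 0.0508, 0.147]
tcp_rot: [-0.595, -3.083, 0.0]
wrist_force: [0.5, 0.6, -5.1]
width: 0.0325
grip_force: 62.2
time: 7.25
ee_pos: [0.5621, 0.2197, 0.1469]
tcp_rot: [-0.591, -3.084, -0.001]
wrist_force: [0.1, -0.3, -6.0]
width: 0.0327
grip_force: 62.2
time: 7.67
ee_pos: [0.5619, 0.2165, 0.1466]
tcp_rot: [-1.304, -2.856, 0.002]
wrist_force: [0.0, 0.3, -5.2]
width: 0.033
grip_force: 62.3
time: 8.08
ee_pos: [0.562, 0.2163, 0.1468]
tcp_rot: [-1.932, -2.475, 0.003]
wrist_force: [0.6, -0.0, -5.8]
width: 0.0331
grip_force: 62.3
time: 8.25
ee_pos: [0.5626, 0.2164, 0.1474]
tcp_rot: [-1.927, -2.48, 0.001]
wrist_force: [-0.1, -0.4, -4.7]
width: 0.0332
grip_force: 62.3
tcp [0.56273934 0.21639002 0.14754544] jig [-52.2   1.2 147.5] toolx in jig deg 180.37647922218676 [ 0.8  0.6 -5.8] 0.032905948716582936 62.323994636535645 w 830
boardtop 1627 [[-147.5, -35.0, 83.8], [-141.9, -3.2, 86.2], [-136.3, 28.3, 87.8]]
red 135 [[-33.0, 34.1, 58.9], [-29.6, 41.5, 64.9], [56.9, 47.1, 66.6]]
lever [  0.9978313   -0.06582331 -19.69739     40.795948  ]
rearwall 595 [[-106.9, -28.1, 45.7], [-103.3, -1.5, 47.5], [-99.1, 23.5, 48.9]]
railtops 558 [[-106.9, -30.9, 32.9], [-82.9, -11.4, 35.5], [-66.0, 24.7, 36.4]]
block top tool 6602 [[-34.8, -13.6, -45.9], [16.9, 1.2, -42.8], [39.0, 13.6, -36.4]]
```

```bash
cat >> jig.py <<'E'
def line(n,m):
    if m.sum()>30:
        v=cv2.fitLine(q[m][:,:2].astype(np.float32),cv2.DIST_HUBER,0,.1,.1).ravel();print(n,m.sum(),"dir deg",np.degrees(np.arctan2(v[1],v[0])).round(2),"at",v[2:].round(1))
line("board",J&(q[...,2]>81)&(q[...,0]<-80)&(S>80))
for sg in(1,-1): 
    m=J&(abs(q[...,2]-34.5)<3)&(S<90)&(abs(q[...,1]*sg-24)<9)&(q[...,0]<-5)&(q[...,0]>-95);line("wall%d"%sg,m);pr("  ",m)
for sg in(1,-1): 
    m=J&(abs(q[...,2]-22)<3)&(S<90)&(abs(q[...,1]*sg-59)<9)&(q[...,0]<0);line("rail%d"%sg,m);pr("  ",m)
E
python3 -m creep '[[1,-1,15,0,0,0,190],[2,-2,35,0,0,0,190],[2,-2,60,0,0,0,190],[2,-2,75,0,0,0,190],[2,-2,80,0,0,0,190]]'; python3 -m creep '[[0,0,0,0,0,0,190],[0,0,0,0,0,0,190],[0,0,0,0,0,0,190]]' | head -2;python3 jig.py;ls pics
```

```text
time: 8.72
ee_pos: [0.5578, 0.2172, 0.0647]
tcp_rot: [-1.927, -2.477, 0.008]
wrist_force: [-0.7, -0.3, -6.4]
width: 0.0325
grip_force: 62.2
time: 8.97
ee_pos: [0.5622, 0.2184, 0.0696]
tcp [0.56239421 0.21834446 0.06981441] jig [-54.2   1.4  69.8] toolx in jig deg 180.27239610841397 [-0.2  0.5 -6. ] 0.03239309295411638 62.18339681625366 w 901
boardtop 3867 [[-147.6, -34.9, 83.6], [-141.9, -3.7, 86.2], [-136.4, 28.2, 87.6]]
red 191 [[-136.1, 22.8, 59.8], [15.5, 28.8, 64.7], [24.6, 46.5, 66.2]]
lever [ 0.9553796  -0.29538083  9.392202   30.97109   ]
rearwall 1151 [[-107.1, -28.3, 44.7], [-103.6, -1.6, 47.5], [-99.4, 23.3, 48.8]]
railtops 901 [[-107.0, -31.4, 33.8], [-84.6, -27.3, 35.4], [-40.3, 24.5, 36.4]]
block top tool 6607 [[-34.6, -13.6, -45.9], [16.9, 1.2, -42.8], [39.0, 13.6, -36.3]]
board 3867 dir deg 89.98 at [-141.8   -3.4]
wall1 238 dir deg 17.53 at [-87.6  21.4]
   238 [[-94.4, 17.3, 32.7], [-88.2, 21.6, 35.4], [-78.9, 25.1, 36.7]]
wall-1 606 dir deg -2.92 at [-69.8 -28.8]
   606 [[-94.0, -31.5, 34.2], [-77.0, -28.9, 35.5], [-39.1, -23.9, 36.7]]
rail1 2475 dir deg 0.06 at [-94.4  55.1]
   2475 [[-159.3, 51.7, 20.1], [-98.4, 55.2, 23.4], [-17.9, 59.4, 24.6]]
rail-1 3838 dir deg 0.28 at [-90.5 -59.4]
   3838 [[-157.3, -65.5, 20.5], [-91.3, -59.4, 23.5], [-9.4, -50.5, 24.7]]
look1.png
scene.png
side.png
w123.png
w170.png
w233.png
w830.png
w901.png
```

```bash
python3 -m creep '[[1,-2.5,0,0,0,0,190],[1,-2.5,0,0,0,0,190],[1,-2.5,0,0,0,0,190],[1,-2.5,0,0,0,0,190],[1,-2.5,0,0,0,0,190]]' | head -2;python3 jig.py | grep -E "tcp|rear|board"
```

```text
time: 9.43
ee_pos: [0.5581, 0.2183, 0.0682]
tcp [0.55809538 0.21827629 0.06811136] jig [-55.2  -2.8  68.1] toolx in jig deg 180.25819988017912 [ 0.4  0.8 -5.6] 0.03251488929595277 62.328025102615356 w 948
boardtop 3918 [[-147.6, -35.0, 83.6], [-142.0, -3.4, 86.2], [-136.4, 28.2, 87.6]]
rearwall 1143 [[-107.1, -28.4, 45.2], [-103.5, -2.5, 47.5], [-99.6, 23.4, 48.7]]
board 3918 dir deg 89.98 at [-142.    -3.4]
```

View pics/w901.png

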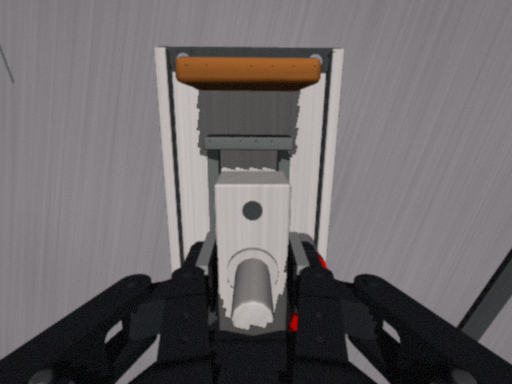

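```bash
python3 -m creep '[[0,0,0,0,0,0,190],[0,0,0,0,0,0,190],[0,0,0,0,0,0,190],[0,0,0,0,0,0,190],[0,0,0,0,0,0,190]]' | head -2;python3 jig.py | grep -E "tcp"
```

```text
time: 9.9
ee_pos: [0.558, 0.2183, 0.068]
tcp [0.55807998 0.21824644 0.06799205] jig [-55.1  -2.9  68. ] toolx in jig deg 180.25652098186086 [-0.7 -0.1 -6.5] 0.03252408816604013 62.32779264450073 w 994
```

```bash
python3 -m creep '[[-0.5,2,8,0,0,0,190],[-0.5,2,16,0,0,0,190],[-0.5,2,22,0,0,0,190],[-0.5,2,22,0,0,0,190],[-0.5,2,22,0,0,0,190]]' | head -2;python3 jig.py | grep -E "tcp|rear|board|block"
```

```text
time: 10.37
ee_pos: [0.5589, 0.2179, 0.0447]
tcp [0.55959362 0.21812521 0.0453847 ] jig [-54.7  -1.4  45.4] toolx in jig deg 180.2554124369505 [ 0.7  0.3 -5.2] 0.03280766659106738 62.19327092170715 w 1041
boardtop 5697 [[-147.6, -34.8, 83.5], [-141.9, -3.3, 86.2], [-136.4, 28.3, 87.6]]
rearwall 1495 [[-107.1, -28.3, 44.8], [-103.6, -2.2, 47.5], [-99.6, 23.3, 48.7]]
block top tool 6610 [[-34.6, -13.6, -46.0], [16.9, 1.2, -42.7], [39.0, 13.6, -36.1]]
board 5697 dir deg 89.77 at [-142.    -3.3]
```

```bash
python3 -m creep '[[0.7,0,8,0,0,0,190],[0.7,0,16,0,0,0,190],[0.7,0,22,0,0,0,190],[0.7,0,26,0,0,0,190],[0.7,0,26,0,0,0,190]]' | head -4;python3 jig.py | grep -E "tcp"; python3 -m creep '[[0,0,3,0,0,0,190],[0,0,5,0,0,0,190],[0,0,7,0,0,0,190],[0,0,7,0,0,0,190],[0,0,7,0,0,0,190]]' | head -4;python3 jig.py | grep -E "tcp"
```

```text
time: 10.83
ee_pos: [0.5585, 0.2186, 0.0183]
tcp_rot: [-1.93, -2.477, 0.004]
wrist_force: [-0.9, -0.4, -6.4]
tcp [0.5589592  0.2187021  0.01899473] jig [-55.4  -1.9  19. ] toolx in jig deg 180.26200148567537 [-1.   0.1 -5.6] 0.03247451761962944 62.291425466537476 w 1088
time: 11.3
ee_pos: [0.5598, 0.2189, 0.013]
tcp_rot: [-1.931, -2.478, 0.0]
wrist_force: [0.1, -0.5, -5.4]
tcp [0.55994814 0.21896455 0.01308988] jig [-55.4  -0.9  13.1] toolx in jig deg 180.25785694073073 [ 0.1 -0.8 -4.9] 0.03322768603532041 62.30960726737976 w 1135
```

```bash
python3 -m creep '[[0,0,1,0,0,0,190],[0,0,2,0,0,0,190],[0,0,2.5,0,0,0,190],[0,0,2.5,0,0,0,190],[0,0,2.5,0,0,0,190]]' | head -4;python3 jig.py | grep -E "tcp|block"
```

```text
time: 11.77
ee_pos: [0.5604, 0.2191, 0.0121]
tcp_rot: [1.93, 2.478, 0.001]
wrist_force: [-4.6, -0.7, 6.5]
tcp [0.56039159 0.21908001 0.01206949] jig [-55.4  -0.4  12.1] toolx in jig deg 180.26023587469626 [-3.8 -1.3  6.6] 0.03219235025654737 69.19270545768086 w 1181
block top tool 7728 [[-34.0, -13.6, -45.8], [21.4, 1.1, -42.6], [51.1, 13.6, -34.3]]
```

```bash
python3 -m creep '[[0,0,0,0,0,0,110],[0,0,0,0,0,0,110],[0,0,0,0,0,0,110],[0,0,0,0,0,0,110],[0,0,0,0,0,0,110]]' | head -6;python3 -m creep '[[0,0,-10,0,0,0,110],[0,0,-35,0,0,0,110],[0,0,-70,0,0,0,110],[0,0,-105,0,0,0,110],[0,0,-130,0,0,0,110]]'; python3 jig.py; python3 - <<'E'
from h import *
a=cam("scene");save("scene2",cv2.resize(a[0][110:220,250:390],None,fx=5,fy=5))
q=tojig(pts(a[2],a[3],a[1]))
m=(a[1]>0)&(abs(q[...,1])<25)&(q[...,0]>-100)&(q[...,0]<5)
for lo,hi in((49,56),(62,90)):
    k=m&(q[...,2]>lo)&(q[...,2]<hi);print(k.sum(),np.percentile(q[k],[2,50,98],axis=0).round(1).tolist())
E
```

```text
time: 12.23
ee_pos: [0.5603, 0.219, 0.0106]
tcp_rot: [1.931, 2.478, 0.001]
wrist_force: [0.0, -0.5, -0.2]
width: 0.0487
grip_force: 0.0
time: 12.65
ee_pos: [0.5612, 0.2193, 0.1444]
tcp_rot: [1.929, 2.477, 0.005]
wrist_force: [1.2, 0.5, 0.1]
width: 0.0487
grip_force: 0.0
tcp [0.56458495 0.22029273 0.14975611] jig [-55.6   4.  149.8] toolx in jig deg 180.26664340610625 [1.  0.8 3.2] 0.048332492647025 0.0 w 1270
boardtop 1655 [[-147.6, -34.8, 83.7], [-142.0, -3.3, 86.2], [-136.2, 28.3, 87.7]]
blue 460 [[63.3, -32.5, 48.5], [97.1, -1.4, 54.1], [102.8, 24.8, 81.2]]
red 1298 [[-31.7, 23.7, 60.4], [14.9, 32.6, 65.0], [60.5, 43.8, 66.3]]
lever [ 0.9951556  -0.09831292 15.932417   32.440704  ]
rearwall 656 [[-106.9, -28.0, 43.5], [-102.7, -1.5, 47.6], [-94.0, 23.5, 49.3]]
railtops 1618 [[-97.6, -31.1, 33.4], [-53.6, -4.2, 35.5], [-2.5, 24.9, 36.4]]
brass 544 [[23.3, -16.8, 44.9], [31.4, -3.7, 49.5], [42.1, 9.4, 50.8]]
board 1655 dir deg -89.61 at [-142.    -3.2]
wall1 759 dir deg 0.08 at [-51.8  21. ]
   759 [[-92.4, 17.4, 33.8], [-52.2, 21.1, 35.6], [-8.1, 25.1, 36.9]]
wall-1 768 dir deg 0.19 at [-51.9 -27.3]
   768 [[-93.1, -31.3, 34.0], [-52.3, -27.4, 35.6], [-6.8, -23.6, 36.8]]
rail1 1356 dir deg 0.15 at [-92.1  55.5]
   1356 [[-158.8, 51.9, 20.5], [-95.0, 55.5, 23.5], [-16.2, 59.5, 24.7]]
rail-1 2154 dir deg 0.45 at [-87.7 -59.4]
   2154 [[-156.6, -65.5, 21.0], [-87.5, -59.4, 23.5], [-6.8, -50.4, 24.7]]
221 [[-91.5, -15.8, 49.4], [-41.9, 4.2, 52.5], [-10.6, 17.6, 55.3]]
57 [[-57.5, -7.2, 63.2], [-49.0, 3.3, 78.7], [-44.5, 8.0, 87.7]]
```

View pics/scene2.png

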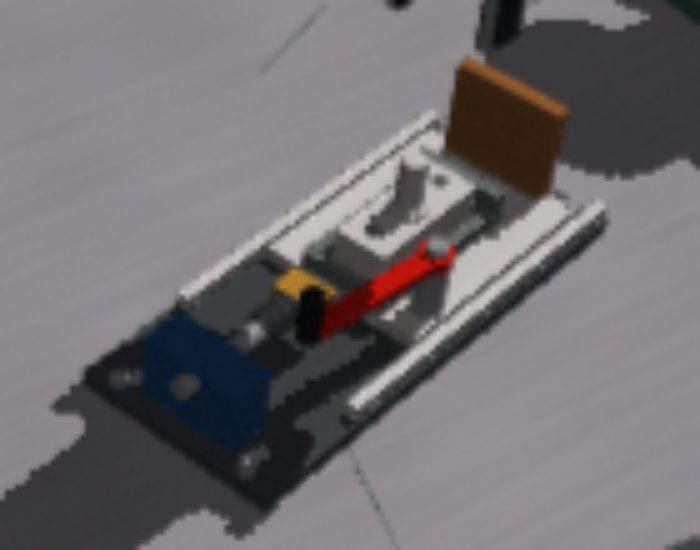

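Block is seated: pin up, top at about 52 mm. In the crop the lever is open, with its knob at (312,312). Next I'll go above the knob.

```bash
python3 -m creep '[[-25,6,0,0,0,2,150],[-60,15,0,0,0,4,150],[-95,24,0,0,0,6,150],[-124,30,0,0,0,6,150],[-124,30,0,0,0,6,150]]' >/dev/null; python3 -m creep '[[0,0,10,0,0,0,150],[0,0,20,0,0,0,150],[0,0,30,0,0,0,150],[0,0,30,0,0,0,150],[0,0,30,0,0,0,150]]' |head -2; cat > knob.py <<'E'
from h import *
p,d,K,M,c=cam("wrist");P=pts(K,M,d);s=sense();save("w%d"%int(s["time"]*100),p)
q=tojig(P);Q=pts(K,np.array(c["tool_from_camera"]),d)*1000
Rm=R.from_rotvec(s["tcp_rot"]).as_matrix()
print("jig tcp",tojig(s["ee_pos"]).round(1),"toolx",(np.degrees(np.arctan2(Rm[1,0],Rm[0,0])-JA)%360).round(1),s["wrist_force"].round(1),"w",s["width"].round(4),"j",s["joints"].round(2),int(s["time"]*100))
J=(d>0)&(abs(q[...,1])<75)&(q[...,0]>-190)&(q[...,0]<150)
h=cv2.cvtColor(p,cv2.COLOR_RGB2HSV);H,S,V=h[...,0].astype(int),h[...,1],h[...,2]
def pr(n,m):
    if m.sum()>8: print(n,m.sum(),np.percentile(q[m],[3,50,97],axis=0).round(1).tolist(),"tool",np.median(Q[m],0).round(1))
m=J&((H<5)|(H>175))&(S>150)&(q[...,2]>57)&(q[...,2]<70)&(q[...,0]>-60);pr("red",m)
if m.sum()>20: v=cv2.fitLine(q[m][:,:2].astype(np.float32),cv2.DIST_HUBER,0,.1,.1).ravel();print("lever deg",np.degrees(np.arctan2(v[1],v[0])),v)
pr("knobtop",J&(V<60)&(abs(q[...,2]-88.5)<3)&(q[...,0]>-40)&(Q[...,2]>-30+8))
pr("boardtop",J&(q[...,2]>81)&(q[...,2]<90)&(q[...,0]<-80)&(S>80))
pr("pintop",J&(abs(q[...,2]-87)<3)&(S<60)&(V>90)&(q[...,0]>-100)&(q[...,0]<0))
E
python3 knob.py; python3 tips.py
```

```text
time: 13.58
ee_pos: [0.6173, 0.107, 0.1086]
0.03507037178818465 [0.61823768 0.10694227 0.10960311] [-0.1 -0.7 -0.5] 0.0
1 [189 231 209 190 170 140  67   6   0   0   0   0   0   0   0  20 112  15
  17  16] 15.7 29.6
-1 [180 221 216 190 173 138  66   6   0   0   0   0   0   0   0  24 165  24
  26  22] -33.0 -19.0Traceback (most recent call last):
  File "knob.py", line 5, in <module>
    print("jig tcp",tojig(s["ee_pos"]).round(1),"toolx",(np.degrees(np.arctan2(Rm[1,0],Rm[0,0])-JA)%360).round(1),s["wrist_force"].round(1),"w",s["width"].round(4),"j",s["joints"].round(2),int(s["time"]*100))
                                                                                                                                                ^^^^^^^^^^^^^^^^
AttributeError: 'float' object has no attribute 'round'
```

```bash
sed -i 's/s\["width"\].round(4)/s["width"]/' knob.py; python3 knob.py; mv pics/w13[5-9]?.png pics/knob1.png
```

```text
jig tcp [ 67.8  29.9 110.8] toolx 174.3 [-0.3  0.5  0.1] w 0.0352403759067894 j [ 0.07  0.35 -0.15  1.08  0.    1.5 ] 1373
red 2484 [[-29.6, 24.3, 63.5], [14.8, 33.4, 65.0], [60.7, 45.1, 66.3]] tool [52.9 -0.7 45.3]
lever deg -6.7655163 [ 0.99303657 -0.11780633 17.32064    33.74262   ]
knobtop 303 [[62.0, 21.7, 86.8], [67.4, 27.6, 88.9], [73.8, 33.5, 90.1]] tool [-0.  -1.9 21.4]
pintop 603 [[-58.5, -8.6, 85.7], [-52.2, -2.1, 87.4], [-45.8, 4.5, 88.8]] tool [116.1 -43.2  23. ]mv: target 'pics/knob1.png': No such file or directory
```

```bash
ls pics
```

```text
look1.png
scene.png
scene2.png
side.png
w1041.png
w1088.png
w1135.png
w1181.png
w123.png
w1270.png
w1363.png
w1373.png
w170.png
w233.png
w830.png
w901.png
w948.png
w994.png
```

```bash
python3 -m creep '[[0,0,20,0,0,0,150],[0,0,45,0,0,0,150],[0,0,66,0,0,0,150],[0,0,66,0,0,0,150],[0,0,66,0,0,0,180]]' |head -5; python3 -m creep '[[0,0,0,0,0,0,180],[0,0,0,0,0,0,180],[0,0,0,0,0,0,180]]'; python3 knob.py
```

```text
time: 14.15
ee_pos: [0.6183, 0.1062, 0.0439]
tcp_rot: [-2.056, -2.373, 0.003]
wrist_force: [0.2, -0.5, 0.2]
width: 0.0255
time: 14.4
ee_pos: [0.621, 0.1062, 0.0465]
tcp_rot: [2.056, 2.372, 0.004]
wrist_force: [0.7, -0.9, -0.1]
width: 0.0249
grip_force: 0.0
jig tcp [68.7 31.1 46.2] toolx 174.3 [-1.  -0.4 -0.2] w 0.025139835216114507 j [ 0.07  0.41 -0.21  0.95 -0.    1.5 ] 1445
red 4986 [[-30.0, 24.1, 63.5], [12.8, 33.5, 65.0], [60.0, 45.1, 66.3]] tool [ 55.8  -2.9 -18.5]
lever deg -7.268061 [ 0.9919651  -0.12651166 16.045038   33.565002  ]
```

Tips are about 71 mm up and straddle the knob. Start swinging.

```bash
python3 -m creep '[[0.5,-9.6,0,0,0,4,180],[2,-19.1,0,0,0,8,180],[4.5,-28.4,0,0,0,12,180],[8,-37.4,0,0,0,16,180],[12.3,-46,0,0,0,20,180]]' |head -4; python3 knob.py
```

```text
time: 14.87
ee_pos: [0.5736, 0.1112, 0.046]
tcp_rot: [2.44, 1.973, 0.004]
wrist_force: [1.2, -0.5, 0.2]
jig tcp [ 51.1 -15.8  45.6] toolx 153.9 [-1.8  0.5  0.4] w 0.02526159564719002 j [ 0.08  0.34 -0.32  0.92 -0.    1.87] 1491
red 5041 [[-30.7, -6.8, 63.4], [6.8, 19.2, 65.0], [47.5, 44.7, 66.2]] tool [ 55.5   9.  -19. ]
lever deg -30.685047 [ 0.8599855 -0.5103185  9.366537  17.273361 ]
pintop 1376 [[-59.2, -8.7, 86.0], [-52.9, -2.1, 87.4], [-46.6, 4.4, 88.8]] tool [ 99.7 -35.7 -41.6]
```

```bash
python3 -m creep '[[2.2,-9.4,0,0,0,4,180],[5.3,-18.5,0,0,0,8,180],[9.4,-27.2,0,0,0,12,180],[14.4,-35.4,0,0,0,16,180],[20.1,-43.2,0,0,0,20,180]]' |head -4; python3 knob.py
```

```text
time: 15.33
ee_pos: [0.535, 0.1399, 0.0456]
tcp_rot: [2.746, 1.522, 0.003]
wrist_force: [1.1, -1.1, 0.3]
jig tcp [ 13.7 -45.3  45.4] toolx 134.1 [-0.5 -0.2  1.1] w 0.024788098903670713 j [ 0.14  0.29 -0.39  0.89  0.    2.27] 1538
red 5091 [[-32.7, -34.7, 62.5], [-8.2, 6.8, 64.9], [16.3, 44.7, 66.2]] tool [ 52.9  18.2 -19.3]
lever deg -59.648983 [ 0.5052962 -0.862946  -7.1608725  3.665656 ]
pintop 1255 [[-61.2, -49.4, 85.8], [-54.5, -2.4, 87.4], [-4.2, 4.4, 88.8]] tool [ 78.6 -20.9 -41.8]
```

```bash
python3 -m creep '[[3.8,-8.9,0,0,0,4,180],[8.4,-17.3,0,0,0,8,180],[13.9,-25.2,0,0,0,12,180],[20.3,-32.4,0,0,0,16,180],[23.8,-35.8,0,0,0,18,180]]' |head -4; python3 knob.py
```

```text
time: 15.8
ee_pos: [0.5164, 0.1795, 0.0451]
tcp_rot: [2.95, 1.079, 0.001]
wrist_force: [-0.2, -1.8, -0.0]
jig tcp [-28.2 -52.5  45.1] toolx 116.3 [-0.1  0.8  0.4] w 0.02523714650100375 j [ 0.22  0.28 -0.4   0.89  0.    2.66] 1585
red 5041 [[-33.5, -45.3, 61.3], [-24.7, 2.2, 65.0], [-16.9, 44.7, 66.2]] tool [ 47.9  26.9 -19.8]
lever deg -86.29593 [  0.06460308  -0.99791104 -24.612123    -1.0618232 ]
boardtop 4733 [[-149.2, -35.2, 81.7], [-142.1, -11.2, 86.0], [-138.3, 10.3, 87.5]] tool [ 88.2 -85.  -41. ]
pintop 1209 [[-61.4, -52.8, 85.4], [-54.3, -2.8, 87.4], [-16.7, 4.4, 88.9]] tool [ 56.7  -1.8 -42.3]
```

```bash
python3 -m creep '[[1,-2,0,0,0,0,180],[2,-4,0,0,0,0,180],[3,-6,0,0,0,0,180],[4,-8,0,0,0,0,180],[4,-8,0,0,0,0,180]]' |head -4; python3 knob.py
```

```text
time: 16.27
ee_pos: [0.5152, 0.1848, 0.0448]
tcp_rot: [2.943, 1.075, -0.001]
wrist_force: [1.9, -9.1, 0.6]
jig tcp [-33.  -52.5  44.8] toolx 116.2 [ 1.8 -8.8  0.5] w 0.025243025649447883 j [ 0.23  0.28 -0.4   0.89 -0.01  2.67] 1631
red 4988 [[-33.7, -45.3, 61.0], [-27.3, 2.6, 64.9], [-19.5, 44.7, 66.2]] tool [ 46.5  30.  -20.1]
lever deg -89.601105 [ 6.9618416e-03 -9.9997574e-01 -2.7250395e+01 -8.8495219e-01]
boardtop 4958 [[-149.2, -35.1, 81.7], [-142.2, -9.5, 86.0], [-138.4, 12.7, 87.5]] tool [ 87.  -79.4 -42.1]
pintop 1185 [[-61.6, -52.7, 85.3], [-54.5, -2.7, 87.3], [-22.7, 4.4, 88.8]] tool [ 54.2   2.8 -42.7]
```

Lever is shut at about 90° against its stop. I'll back off, lift, and turn so the camera faces over the jig, away from the grinder.

```bash
python3 -m creep '[[-1,2,0,0,0,0,180],[-2,5,0,0,0,0,180],[-2,5,-30,0,0,0,180],[-2,5,-70,0,0,0,180],[-2,5,-110,0,0,0,180]]' |head -4; python3 -m creep '[[0,0,-20,0,0,-7,180],[0,0,-30,0,0,-14,180],[0,0,-30,0,0,-21,180],[0,0,-30,0,0,-28,180],[0,0,-30,0,0,-35,255]]' |head -4; python3 knob.py
python3 -m creep '[[0,0,0,0,0,-7,255],[0,0,0,0,0,-14,255],[0,0,0,0,0,-21,255],[0,0,0,0,0,-28,255],[0,0,0,0,0,-35,255]]' |head -1
python3 -m creep '[[0,0,0,0,0,-7,255],[0,0,0,0,0,-14,255],[0,0,0,0,0,-21,255],[0,0,0,0,0,-28,255],[0,0,0,0,0,-35,255]]' |head -1
python3 -m creep '[[0,0,0,0,0,-7,255],[0,0,0,0,0,-14,255],[0,0,0,0,0,-21,255],[0,0,0,0,0,-28,255],[0,0,0,0,0,-35,255]]' |head -1
python3 -m creep '[[0,0,0,0,0,-7,255],[0,0,0,0,0,-14,255],[0,0,0,0,0,-21,255],[0,0,0,0,0,-28,255],[0,0,0,0,0,-35,255]]' |head -1
python3 -m creep '[[0,0,0,0,0,-7,255],[0,0,0,0,0,-14,255],[0,0,0,0,0,-21,255],[0,0,0,0,0,-28,255],[0,0,0,0,0,-35,255]]' |head -1
python3 -m creep '[[0,0,0,0,0,-7,255],[0,0,0,0,0,-14,255],[0,0,0,0,0,-21,255],[0,0,0,0,0,-28,255],[0,0,0,0,0,-34,255]]' |head -1
python3 knob.py
```

```text
time: 16.73
ee_pos: [0.5139, 0.1829, 0.1543]
tcp_rot: [-2.948, -1.079, 0.006]
wrist_force: [1.3, 0.4, 0.0]
time: 17.15
ee_pos: [0.5158, 0.1834, 0.185]
tcp_rot: [-2.482, -1.924, -0.002]
wrist_force: [0.3, -0.4, -0.7]
jig tcp [-31.5 -52.5 184.7] toolx 151.9 [ 1.4 -0.7  0.8] w 0.0067981186413139 j [ 0.22  0.15 -0.23  1.18  0.    2.04] 1720
red 1271 [[-33.2, -45.8, 60.9], [-26.9, -2.4, 65.0], [-19.5, 42.9, 66.4]] tool [ 19.   46.1 120.1]
lever deg -89.078766 [ 1.6077736e-02 -9.9987072e-01 -2.7005371e+01 -3.9336267e+00]
knobtop 151 [[-31.9, -58.5, 86.4], [-26.8, -52.8, 88.9], [-21.1, -47.6, 90.3]] tool [-4.9  1.5 96.1]
boardtop 1371 [[-149.6, -35.4, 82.9], [-143.8, -2.7, 86.1], [-138.4, 28.2, 87.7]] tool [122.2  -9.7  99.1]
pintop 255 [[-61.4, -54.4, 85.5], [-54.6, -2.6, 87.3], [-24.2, 4.4, 88.9]] tool [43.7 32.6 97.7]
time: 17.62
time: 18.03
time: 18.45
time: 18.87
time: 19.28
time: 19.7
jig tcp [-31.4 -52.7 184.3] toolx 0.6 [-0.5 -0.3 -0.7] w 0.0002041517259451834 j [ 0.22  0.15 -0.23  1.18  0.   -1.6 ] 1975
red 1198 [[-31.9, -45.8, 61.5], [-24.7, -2.8, 64.9], [-18.6, 40.1, 66.3]] tool [  7.4 -49.8 119.3]
lever deg 89.6482 [ 6.1399112e-03  9.9998116e-01 -2.4902323e+01 -5.1567693e+00]
knobtop 145 [[-30.7, -59.3, 86.5], [-24.9, -53.9, 88.9], [-19.9, -48.3, 90.4]] tool [ 6.6  1.2 95.4]
pintop 219 [[-61.2, -60.3, 85.5], [-54.1, -3.8, 87.5], [-28.3, 3.3, 89.1]] tool [-22.1 -49.2  96.8]
```

```bash
python3 -m creep '[[-30,-10,0,0,0,0,255],[-65,-22,0,0,0,0,255],[-105,-35,0,0,0,0,255],[-140,-47,0,0,0,0,255],[-150,-51,0,0,0,0,255]]' |head -2;python3 -m creep '[[0,0,20,0,0,0.6,255],[0,0,40,0,0,0.6,255],[0,0,60,0,0,0.6,255],[0,0,60,0,0,0.6,255],[0,0,60,0,0,0.6,255]]' |head -4;python3 knob.py; python3 tips.py
```

```text
time: 20.17
ee_pos: [0.5285, 0.3459, 0.1843]
time: 20.58
ee_pos: [0.527, 0.3401, 0.1231]
tcp_rot: [2.463, -1.944, -0.003]
wrist_force: [0.0, -0.5, -0.0]
jig tcp [-181.1   -2.4  124.7] toolx 359.6 [-0.  -0.1  0.2] w -0.00013027606718020066 j [ 0.47  0.34 -0.13  1.1   0.   -1.34] 2063
boardtop 1640 [[-150.2, -35.4, 83.6], [-144.3, -3.5, 86.2], [-139.2, 28.4, 87.7]] tool [36.5 -0.8 36.9]
pintop 401 [[-60.3, -7.5, 86.2], [-54.5, -2.0, 87.6], [-48.9, 3.5, 88.8]] tool [126.3  -2.9  35.6]
-0.00013027606718020066 [0.52827395 0.34061271 0.12467784] [-0.  -0.1  0.2] 0.0
1 [258 169 180 164 152 130  51   0   0   0   0   0   0   0   0   0   0   0
   0   0] 0.0 15.8
-1 [ 66 119 130 114 111  82  29   0   0   0   0   0   0   0   0   0   0   0
   0   0] -11.3 -0.0
```

```bash
python3 -m creep '[[0,1,30,0,0,0,255],[0,2,65,0,0,0,255],[0,2,95,0,0,0,255],[0,2,112,0,0,0,255],[0,2,112,0,0,0,255]]' |head -4;python3 -m creep '[[6,0,0,0,0,0,255],[12,0,0,0,0,0,255],[12,0,0,0,0,0,255],[12,0,0,0,0,0,255],[12,0,0,0,0,0,255]]' |head -4;python3 knob.py
```

```text
time: 21.1
ee_pos: [0.5241, 0.3389, 0.0096]
tcp_rot: [2.463, -1.942, -0.004]
wrist_force: [-1.0, 0.2, 0.8]
time: 21.52
ee_pos: [0.5307, 0.3291, 0.0143]
tcp_rot: [-2.465, 1.943, -0.002]
wrist_force: [0.3, -0.1, -0.1]
jig tcp [-169.4   -3.2   13.9] toolx 359.6 [-0.3  0.4 -0.3] w 0.0001868479361501996 j [ 0.45  0.43 -0.25  0.88  0.   -1.36] 2156
boardtop 6936 [[-157.3, -34.9, 81.9], [-143.7, -3.1, 86.1], [-139.0, 27.8, 88.2]] tool [ 25.6  -0.1 -71.9]
```

```bash
python3 -m creep '[[4,0,0,0,0,0,255],[8,0,0,0,0,0,255],[12,0,0,0,0,0,255],[16,0,0,0,0,0,255],[20,0,0,0,0,0,255]]' |head -4;python3 -m creep '[[4,0,0,0,0,0,255],[8,0,0,0,0,0,255],[12,0,0,0,0,0,255],[16,0,0,0,0,0,255],[20,0,0,0,0,0,255]]' |head -4;python3 knob.py; python3 - <<'E'
from h import *
for n in("scene","side"):
    a=cam(n);q=tojig(pts(a[2],a[3],a[1]));h=cv2.cvtColor(a[0],cv2.COLOR_RGB2HSV);H,S=h[...,0].astype(int),h[...,1]
    J=(a[1]>0)&(abs(q[...,1])<40)&(q[...,0]>-30)&(q[...,0]<135)
    k=J&(H>15)&(H<28)&(S>120)&(q[...,2]>44)&(q[...,2]<52);print(n,"brass",k.sum(),np.percentile(q[k],[2,50,98],axis=0).round(1).tolist() if k.sum()>4 else 0)
    b=(a[1]>0)&(abs(q[...,1])<40)&(q[...,2]>60)&(q[...,2]<90)&(H>3)&(H<20)&(S>80)&(q[...,0]<-60)&(q[...,0]>-160);print("board",np.percentile(q[b][:,0],[3,50,97]).round(1) if b.sum()>4 else 0)
E
```

```text
time: 21.98
ee_pos: [0.5343, 0.3091, 0.0127]
tcp_rot: [-2.468, 1.943, 0.0]
wrist_force: [0.9, 1.5, 0.2]
time: 22.4
ee_pos: [0.5388, 0.2895, 0.0125]
tcp_rot: [-2.468, 1.944, 0.0]
wrist_force: [0.1, 3.5, 1.0]
jig tcp [-128.4   -4.5   12.5] toolx 359.6 [-0.1  1.3 -0. ] w -0.00022602563586965075 j [ 0.39  0.42 -0.28  0.87 -0.   -1.42] 2245
boardtop 7274 [[-120.8, -35.7, 81.9], [-107.4, -3.8, 86.1], [-102.6, 27.5, 88.5]] tool [ 21.5  -0.7 -73.6]
scene brass 63 [[23.6, -14.5, 44.3], [35.2, 0.6, 48.3], [44.4, 13.2, 51.3]]
board [-115.2 -103.5  -99.9]
side brass 23 [[31.8, -2.7, 46.0], [36.5, 6.0, 47.7], [41.7, 14.2, 50.2]]
board 0
```

```bash
python3 -m creep '[[2,0,0,0,0,0,255],[4,0,0,0,0,0,255],[6,0,0,0,0,0,255],[8,0,0,0,0,0,255],[8,0,0,0,0,0,255]]' |head -4;python3 -m creep '[[2,0,0,0,0,0,255],[4,0,0,0,0,0,255],[4,0,0,0,0,0,255],[4,0,0,0,0,0,255],[4,0,0,0,0,0,255]]' |head -4;python3 knob.py
```

```text
time: 22.97
ee_pos: [0.5403, 0.2829, 0.0125]
tcp_rot: [-2.468, 1.942, 0.002]
wrist_force: [-0.9, 5.0, 0.2]
time: 23.38
ee_pos: [0.5411, 0.2795, 0.0125]
tcp_rot: [-2.468, 1.941, 0.003]
wrist_force: [-0.5, 5.9, -0.2]
jig tcp [-118.7   -4.6   12.5] toolx 359.7 [-0.2  6.3 -0.4] w -9.751733084550682e-05 j [ 0.37  0.41 -0.28  0.87  0.   -1.44] 2343
boardtop 7219 [[-110.0, -35.7, 81.8], [-97.0, -3.9, 86.1], [-92.2, 27.5, 88.3]] tool [ 21.5  -0.8 -73.6]
pintop 297 [[-96.9, -37.7, 85.2], [-19.2, -2.2, 87.3], [-18.1, 2.4, 88.6]] tool [ 99.3  -2.9 -75. ]
```

```bash
python3 -m creep '[[2,0,0,0,0,0,255],[4,0,0,0,0,0,255],[6,0,0,0,0,0,255],[8,0,0,0,0,0,255],[10,0,0,0,0,0,255]]' |head -4;python3 -m creep '[[0,0,0,0,0,0,255],[0,0,0,0,0,0,255],[0,0,0,0,0,0,255]]' |head -4;python3 knob.py;cat > pl.py <<'E'
from h import *
for n in("scene","side"):
    a=cam(n);q=tojig(pts(a[2],a[3],a[1]));h=cv2.cvtColor(a[0],cv2.COLOR_RGB2HSV);H,S,V=h[...,0].astype(int),h[...,1],h[...,2]
    J=(a[1]>0)&(abs(q[...,1])<40)&(q[...,0]>-30)&(q[...,0]<175)
    for nm,k in(("brass",(H>15)&(H<28)&(S>120)&(q[...,2]>44)&(q[...,2]<52)&(q[...,0]<90)),("green",(H>40)&(H<85)&(S>100)),("redrod",((H<6)|(H>174))&(S>140)&(q[...,0]>110))):
        k=k&J;print(n,nm,k.sum(),np.percentile(q[k],[2,50,98],axis=0).round(1).tolist() if k.sum()>4 else 0)
    if n=="scene": save("pl%d"%int(sense()["time"]*100),cv2.resize(a[0][110:220,250:390],None,fx=5,fy=5))
E
python3 pl.py
```

```text
time: 23.85
ee_pos: [0.543, 0.272, 0.0126]
tcp_rot: [-2.467, 1.938, 0.009]
wrist_force: [-2.1, 12.9, 0.4]
time: 24.1
ee_pos: [0.5431, 0.2716, 0.0126]
tcp_rot: [-2.467, 1.939, 0.008]
wrist_force: [-1.8, 11.0, -0.7]
jig tcp [-110.5   -4.7   12.6] toolx 359.8 [-1.3 10.9 -1. ] w -3.443512678417733e-05 j [ 0.35  0.41 -0.29  0.87  0.01 -1.46] 2415
boardtop 7301 [[-101.3, -35.6, 81.9], [-88.7, -4.0, 86.1], [-83.8, 27.4, 88.5]] tool [ 21.4  -0.8 -73.7]
pintop 323 [[-96.8, -38.3, 85.2], [-11.0, -2.1, 87.2], [-9.8, 29.1, 88.8]] tool [ 99.1  -2.9 -75.3]
scene brass 61 [[37.8, -14.0, 45.2], [47.9, -0.8, 48.4], [57.9, 12.4, 50.7]]
scene green 12 [[121.9, -8.3, 42.7], [124.1, -0.2, 46.3], [127.9, 4.9, 47.9]]
scene redrod 0 0
side brass 13 [[49.5, -3.6, 46.8], [52.9, 5.0, 48.1], [56.4, 13.5, 49.5]]
side green 0 0
side redrod 0 0
```

```bash
python3 -m creep '[[1,0,0,0,0,0,255],[2,0,0,0,0,0,255],[2,0,0,0,0,0,255],[2,0,0,0,0,0,255],[2,0,0,0,0,0,255]]' |head -4;python3 -m creep '[[0,0,0,0,0,0,255],[0,0,0,0,0,0,255],[0,0,0,0,0,0,255],[0,0,0,0,0,0,255],[0,0,0,0,0,0,255]]' |head -4;python3 knob.py;python3 pl.py; ls pics/pl*
```

```text
time: 24.67
ee_pos: [0.5434, 0.2704, 0.0126]
tcp_rot: [-2.467, 1.937, 0.009]
wrist_force: [-2.4, 12.5, -1.2]
time: 25.08
ee_pos: [0.5434, 0.2704, 0.0126]
tcp_rot: [-2.467, 1.937, 0.009]
wrist_force: [-2.1, 13.1, -0.6]
jig tcp [-109.3   -4.6   12.6] toolx 359.8 [-1.5 13.4 -0.8] w 7.718657564338448e-05 j [ 0.35  0.41 -0.29  0.87  0.01 -1.46] 2513
boardtop 7222 [[-98.2, -35.5, 81.9], [-87.3, -4.0, 86.1], [-82.5, 27.4, 88.3]] tool [ 21.4  -0.7 -73.7]
pintop 327 [[-95.5, -38.4, 84.7], [-9.6, -2.3, 87.2], [-8.6, 29.5, 88.7]] tool [ 99.1  -2.7 -75.3]
scene brass 61 [[39.3, -15.0, 44.2], [48.8, 1.2, 47.9], [58.9, 12.4, 50.6]]
scene green 16 [[119.9, -8.8, 41.9], [125.9, 1.1, 45.7], [132.0, 5.0, 50.6]]
scene redrod 0 0
side brass 13 [[51.6, -3.1, 46.4], [53.4, 5.0, 48.6], [57.1, 13.0, 49.7]]
side green 0 0
side redrod 0 0
pics/pl2420.png
pics/pl2518.png
```

View pics/pl2518.png

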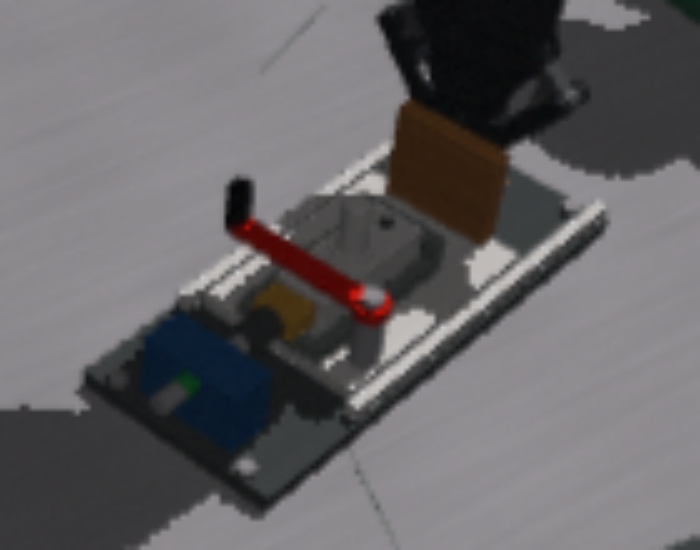

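The picture shows the lever straight across the block, from the pivot at (372,298) to the knob at (238,205). The block presses the brass nose at (285,310), green shows at (190,385) with no red, and the fingers hold the board.

```bash
python3 -c "
from station import *
print(sense()['wrist_force'],sense()['time']); print(sign_off())"
```

```text
[-2.62296818 12.65501599 -0.37776045] 25.2333
the job is handed in; nothing more can be done
None
```

The job is handed in at about 25 s: the block is in the pocket, pin up, the lever is fully shut, and the gripper is still pushing the board so the block presses the plunger with about 12 N (green showing, no red).

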